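Refit the filter access panel and hold it shut

ROBOT

A 6-joint arm with a two-finger parallel gripper is mounted at the origin on the work surface; the furniture and walls round the work are solid. World frame = base frame: x ahead of the robot, y to its left, z up, the work surface at z = 0. Lengths are in m, angles in rad, forces in N, time in s.
With the tool pointing down it reaches from about 0.25 to 0.775 m from the base axis. Payload 4 kg.
Tool frame: the origin (TCP) lies at the centre of the arm's flange, where the gripper is bolted on; the fingertips stand 173 mm ahead of it and the grasp point (between the pads) lies 155 mm ahead of it; y points along the fingers, x is the direction in which the jaws open and shut, and the axes are right-handed (so a half turn about y gives the same grasp; the last joint's range is limited). The gripper opens to 85 mm and grips with 20 to 120 N. Pads are 22 mm wide; open, the fingers measure 114 mm over their backs; the gripper's body (76 mm by 85 mm) begins 54 mm behind the grasp point. The pads swing forward as they close: fully open they stand 13 mm farther back than shut.
Start: joints at [-1.267, 0.087, 1.371, -0, 1.684, -0.103], TCP at [0.218, -0.505, 0.405] pointing down, gripper open.
Joint ranges: [-3.1, 3.1], [-0.76, 2.03], [0.27, 2.55], [-1.08, 4.22], [0.17, 2.65], [-2.57, 2.57]. Speed limits (rad/s): [2.79, 2.79, 3.14, 3.14, 3.14, 3.14].

INTERFACE

Orientations are given as a unit quaternion [x, y, z, w].
In Python, from station import arm gives the robot as it stands.
- The arm moves only by the shell command python3 -m pendant 'ROWS' [OPENING]. ROWS is a JSON object of lists of equal length, an entry for each row: "delta_pos": the shift along the world's x, y, z in m, a list of three; "twist": the turn about the world's z in rad. A call has 1 to 10 rows; each row is the pose to reach, as a shift and turn from the pose measured when the call began; what a row does not reach only later rows make up. A row lasts 1/12 s, in which the tool goes at most 41.7 mm and 7.16 degrees, less where a joint would pass 70% of its speed; a pose out of reach is approached as far as the arm can. A call with a gripper value outside its range is refused whole. OPENING is the closure, from 0 (fully open) to 1 (shut), set as the call begins (- or left out, the last holds). The fingers move at their own pace and stop on an object; the grip force is fixed at half the most. Time passes only in rows, so rows that repeat a pose let the fingers close. It gives the time, the measured TCP pose, the force and the opening at its end, in the units of the state.
- arm.get_state(): the state, without advancing time (a new reading comes with each control period).
- arm.get_image(name): name is "scene" or "top" or "wrist"; returns the picture (480x640x3 uint8, red, green, blue); there is no depth.
- arm.calibration(name): a dict with "camera_matrix" (3x3 intrinsics, pixels), "rvec" (rotation vector, rad) and "tvec" (3), from world to camera coordinates, as OpenCV has them; the wrist camera has in their place "hand_eye" (4x4, takes a point from camera to tool coordinates, whose origin is the TCP and whose axes are the tool frame's). Camera axes: x right, y down, z forward; pixel columns grow to the right and rows downward; lengths in m; the calibration is good to about 2 mm. A picture is of the moment at which its call begins: read the wrist's pose just before it. calibration takes no time and is no camera call.
- arm.sign_off(): hands the job in, once; it reports no verdict.
Trained networks look in the newest picture that a camera, given by its name, has taken for a name from the list of things; names that differ only in an ending like _2 or _b are one class to them, and where a whole thing is asked for, a point or a joint stands for the part that bears it (a point fixed in the world has none). Each returns a list of dicts, best first, with "score" (0 to 1); they miss things now and then, are a little off and sometimes report something else, mostly with a low value. They report only what shows in the picture. A call takes as long as a camera call.
- arm.spot_in(query, camera): "uv" ([column, row] in pixels, amid what is visible of it).
- arm.spot_point(query, camera): "uv" ([column, row] in pixels: a listed point, or the origin of a listed thing).
The state is a dict: "t": time; "joint_pos": joint angles; "joint_vel": joint speeds; "joint_efforts": joint torques, N m; "tool_pos": TCP position; "tcp_rot": TCP orientation; "contact_force": force on the tool from outside, world axes, zero at the start; "wrist_torque": the same for the moment, N m; "width": opening from 0.0 (shut) to 1.0 (fully open).
Only numpy, scipy, OpenCV 4.12 (cv2) and the standard library are available. Lean on these libraries where they do the work, as an engineer would, in place of code of your own. Each camera call takes 0.05 s, during which the arm holds its last target. There are 200 camera calls.

TASK

The access panel of the bench instrument has to go back over the filter opening. Turn the wing stud on the instrument until the wing lines up with the slot it will have in the panel (crosswise to the instrument's long side), then pick the panel up by its handle, set it on with the stud through the slot and the pin through the round hole, and press it down against the spring seal until it is flush on the frame. Finish while still holding it pressed there, so that a colleague can lock the stud; leave the bottle, the tip box and the timer where they are.

Things in the scene. Friction and masses are not known exactly. Their poses are not given: they have to be found in the camera images.
- housing: Fixed grey bench instrument, white top, 206 (x) x 136 (y) x 70 mm high; origin at the centre of its underside on the table; x along its long side from the pin end to the stud end, z up. Its flat, rigid top frame is at z = 70 mm, with a filter opening (x -55..35, y -42..42 mm) ringed by a black rubber seal (x -66..46, y -53..53). Starts left or right, yaw varies.
- pin_tip (a point): Tip of the fixed dowel pin on the housing's top at its x = -80, y = 0 mm, 88 mm above the table. The pin has 8 mm diameter and a conical tip.
- stud_axis (a point): Point on the wing stud's upright turning axis, 92 mm above the table, at x = 70, y = 0 of the housing: the height to grip the wing. The wing is a steel bar 30 mm long, 10 mm thick, from 80 to 101 mm above the table (narrower crest to 104), on a 9 mm neck; grip it across its thickness. The point's axes are the housing's and do not turn with the wing.
- stud (a joint): Angle of the wing stud, rad, growing counter-clockwise from above: 0 = wing along the housing's x (long side), 1.57 = along its y, in line with the slot of the fitted panel. Starts at 0.2 to 0.75; stops at -0.15 and 2.1; friction about 0.05 Nm, stays where left. More than 0.3 rad out of line, the panel lands on the wing.
- seal (a joint): How far the sprung seal is pushed down, m: 0 = free, 8 mm proud of the frame; about 0.008 = panel flat on the rigid frame. Spring 900 N/m with 0.9 N preload: the panel's weight alone sinks it 1 to 3 mm, a further push of about 6 N brings the panel down on the frame. It springs back when let go.
- panel: Loose flat grey metal panel, 190 (x) x 120 (y) x 5 mm, about 0.25 kg, on the table, handle up; origin at the centre of its underside, x along its long side, z up. A round hole of 16 mm goes through at x = -80, y = 0. Fitted (slot over stud, round hole over pin), its axes are parallel to the housing's and its origin is 70 mm straight above the housing's.
- panel_handle (a point): Centre of the black handle bar, at x = -10, y = 0, z = 35.5 mm of the panel. The bar is 72 mm long along the panel's x, 12 mm thick in y and 13 mm high (29 to 42 mm above the panel's underside), on two posts at its ends, open below.
- panel_slot (a point): Centre of the panel's slot, on its top face at x = 70, y = 0, z = 5 mm of the panel. The slot goes through, 20 mm wide along the panel's x and 40 mm long along its y.
- small_bottle: Bystander: small bottle with an orange cap, 44 mm diameter, 98 mm high, behind the work; origin at the centre of its underside.
- tip_box: Bystander: blue box of pipette tips, 88 x 122 x 54 mm, behind the work; origin at the centre of its underside.
- timer: Bystander: flat grey lab timer, 64 x 64 x 20 mm, behind the work; origin at the centre of its underside.

How it is judged:
By the outcome, as a careful person would: the job done as asked, in the order asked, and still so for the second after the job is handed in, while the arm keeps its last pose, push and grip.
It also fails if it takes over 51 s, if anything falls off the work surface, if the arm or the gripper's body presses on something with over 40 N, if the wrist force passes 120 N, or if a joint passes its speed limit or range.

## Working session

There is one attempt and no reset: what is moved stays moved. The work goes in short steps, Python scripts to look and compute and a shell command to move; the robot and the scene stay as the last step left them, time stands still between calls to the robot, and variables do not carry over. Pictures are saved under pics/ and viewed, about 8 in all and at most 12, crops included, and the job is handed in when it is done.

```bash
ls; mkdir -p pics; cat > h.py <<'E'
import numpy as np, cv2
from scipy.spatial.transform import Rotation as R
from station import arm
def cam(name, st=None):
    c=arm.calibration(name); K=np.array(c["camera_matrix"],float)
    if name=="wrist":
        T=np.eye(4); T[:3,:3]=R.from_quat(st["tcp_rot"]).as_matrix(); T[:3,3]=st["tool_pos"]
        M=T@np.array(c["hand_eye"])   # cam->world
        return K,M[:3,:3].T,-M[:3,:3].T@M[:3,3]
    return K,cv2.Rodrigues(np.array(c["rvec"],float))[0],np.array(c["tvec"],float).ravel()
def ray(C,uv):
    K,r,t=C; return -r.T@t, r.T@np.linalg.solve(K,[uv[0],uv[1],1])
def atz(C,uv,z):
    o,d=ray(C,uv); return o+d*(z-o[2])/d[2]
def tri(obs):  # [(C,uv)]
    A=np.zeros((3,3));b=np.zeros(3)
    for C,uv in obs:
        o,d=ray(C,uv); d=d/np.linalg.norm(d); P=np.eye(3)-np.outer(d,d); A+=P;b+=P@o
    p=np.linalg.solve(A,b)
    return p,[round(float(np.linalg.norm(proj(C,p)-uv)),1) for C,uv in obs]
def proj(C,p):
    K,r,t=C; q=K@(r@np.asarray(p)+t); return q[:2]/q[2]
def snap(name,tag):
    st=arm.get_state(); im=arm.get_image(name)
    cv2.imwrite(f"pics/{tag}.png",np.ascontiguousarray(im[:,:,::-1])); return im,cam(name,st),st
def yaw(st): 
    m=R.from_quat(st["tcp_rot"]).as_matrix(); return m
E
python3 - <<'E'
from h import *
np.set_printoptions(precision=4,suppress=True)
st=arm.get_state(); print(st); print(yaw(st))
ims=[];C={}
for n in ("scene","top"):
    im,C[n],_=snap(n,n+"0"); ims.append(im)
    o=-C[n][1].T@C[n][2]; print(n,"cam at",o)
names=["housing","pin_tip","stud_axis","panel","panel_handle","panel_slot"]
for q in names:
    d={}
    for n in C:
        r=arm.spot_point(q,n); d[n]=r
        print(q,n,[(np.round(x["uv"],1),round(x["score"],2)) for x in r[:2]])
    if all(d.values()): print("   tri",tri([(C[n],np.array(d[n][0]["uv"])) for n in C]))
E
```

```text
pics
{'t': 0.0, 'joint_pos': array([-1.2671,  0.0879,  1.3723, -0.    ,  1.6836, -0.1031]), 'joint_vel': array([ 0.0012,  0.0005,  0.0002, -0.0004,  0.0013, -0.0008]), 'joint_efforts': array([ -0.0003, -35.1871, -31.3268,  -0.0001,   0.0109,  -0.    ]), 'tool_pos': array([ 0.2176, -0.505 ,  0.4035]), 'tcp_rot': array([-0.5902,  0.3893, -0.3881,  0.5912]), 'contact_force': array([-0.0297,  0.3645, -0.0821]), 'wrist_torque': array([ 0.0385, -0.0267,  0.0293]), 'width': 0.9974395257077747}
[[ 0.3956 -0.0007  0.9184]
 [-0.9184  0.0021  0.3956]
 [-0.0022 -1.      0.0002]]
scene cam at [0.1986 0.692  0.9736]
top cam at [0.5095 0.0382 0.9346]
housing scene [(array([380.6, 227.8]), 0.95)]
housing top [(array([395.7, 272.3]), 0.71), (array([418.8, 148.2]), 0.39)]
   tri (array([ 0.5153, -0.1093, -0.0004]), [0.9, 1.1])
pin_tip scene [(array([410.6, 222.2]), 0.79)]
pin_tip top []
stud_axis scene [(array([365. , 182.3]), 0.63)]
stud_axis top [(array([420.1, 232.1]), 0.93)]
   tri (array([ 0.5814, -0.1396,  0.0852]), [0.7, 0.9])
panel scene [(array([320.7, 336. ]), 0.89), (array([279. , 225.4]), 0.69)]
panel top [(array([229. , 284.3]), 0.71)]
   tri (array([0.4892, 0.2036, 0.0016]), [0.1, 0.1])
panel_handle scene [(array([323.8, 327.1]), 0.9)]
panel_handle top [(array([229. , 290.4]), 0.8)]
   tri (array([0.4816, 0.199 , 0.034 ]), [1.7, 1.8])
panel_slot scene [(array([286.7, 323.5]), 0.84)]
panel_slot top [(array([221.5, 248.1]), 0.96), (array([391.8, 315.4]), 0.69)]
   tri (array([0.5575, 0.2177, 0.0099]), [0.6, 0.7])
```

```bash
python3 -c "
import cv2;a=cv2.imread('pics/top0.png');print(a.shape)"
```

```text
(480, 640, 3)
```

View pics/top0.png

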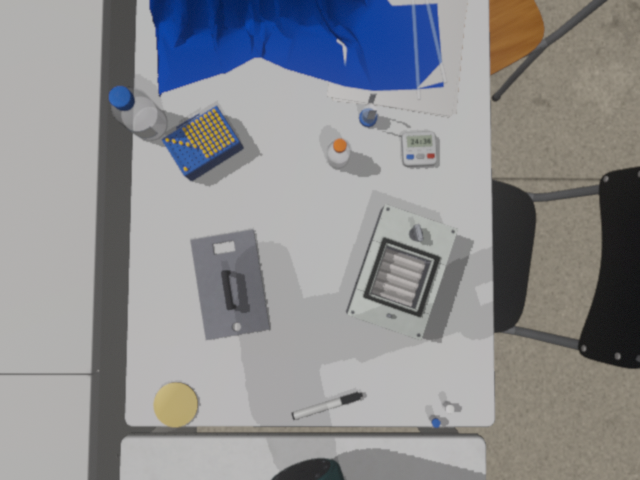

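View pics/scene0.png

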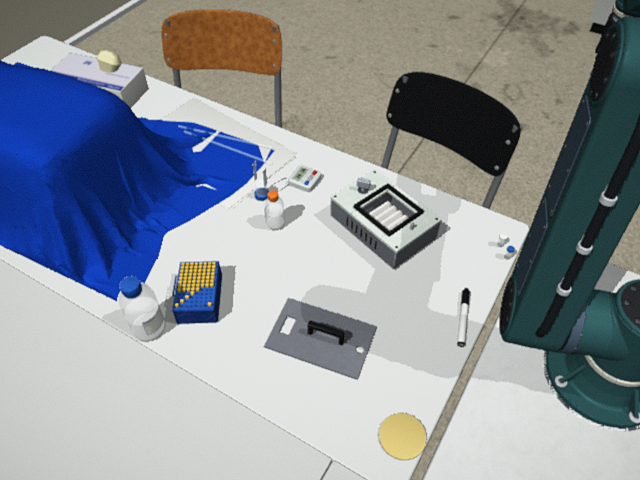

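The top view shows the housing on the right, with the stud at about (418,232) and the pin at (391,316). The panel is on the left, with the slot at (222,248) and the hole at (237,327). The scene view agrees. Next I'm moving the wrist camera over the stud.

```bash
python3 -c "
from h import *
print(arm.calibration('wrist'))
C=cam('top');P=atz(C,(391.8,315.4),.088);print('pin',P)"
python3 -m pendant '{"delta_pos":[[0.03,0.03,0],[0.06,0.06,0],[0.09,0.09,0],[0.12,0.12,0],[0.15,0.15,0],[0.18,0.18,0],[0.21,0.21,0],[0.24,0.24,0],[0.27,0.27,0],[0.30,0.30,0]],"twist":[0,0,0,0,-0.05,-0.1,-0.15,-0.2,-0.25,-0.3]}' 0.55
```

```text
{'camera_matrix': array([[397.21647005,   0.        , 317.04426446],
       [  0.        , 397.21647005, 237.21959541],
       [  0.        ,   0.        ,   1.        ]]), 'hand_eye': array([[ 9.99998592e-01,  1.67754890e-03,  3.65073978e-05,
        -7.18732333e-04],
       [ 4.67309883e-04, -2.99331203e-01,  9.54149156e-01,
         3.17386205e-02],
       [ 1.61155967e-03, -9.54147796e-01, -2.99331565e-01,
         7.63598314e-02],
       [ 0.00000000e+00,  0.00000000e+00,  0.00000000e+00,
         1.00000000e+00]])}
pin [ 0.43977381 -0.08941213  0.088     ]
t: 1.53
tool_pos: [0.5133, -0.2087, 0.4051]
tcp_rot: [0.525, -0.473, 0.474, -0.525]
contact_force: [0.4, -0.8, -0.1]
width: 0.453
```

```bash
python3 -m pendant '{"delta_pos":[[0.012,0.03,0],[0.024,0.06,0],[0.024,0.065,0]],"twist":[0,0,0]}'
cat > look.py <<'E'
import sys
from h import *
np.set_printoptions(precision=4,suppress=True)
im,C,st=snap("wrist",sys.argv[1]); print(st["t"],st["tool_pos"],st["contact_force"])
Z=dict(pin_tip=.088,stud_axis=.092,housing=0,panel=0,panel_handle=.0355,panel_slot=.005)
for q in sys.argv[2:]:
    for x in arm.spot_point(q,"wrist")[:2]: print(q,np.round(x["uv"],1),round(x["score"],2),atz(C,x["uv"],Z[q]))
E
python3 look.py w1 pin_tip stud_axis housing
```

```text
t: 1.78
tool_pos: [0.539, -0.1393, 0.4049]
tcp_rot: [-0.526, 0.472, -0.471, 0.528]
contact_force: [-0.1, 0.2, 0.2]
width: 0.452
1.7833 [ 0.539  -0.1393  0.4049] [-0.0986  0.2009  0.183 ]
stud_axis [311.8 163.3] 0.72 [ 0.5809 -0.1296  0.092 ]
housing [286.3 215.8] 0.69 [ 0.5171 -0.1103  0.    ]
```

View pics/w1.png

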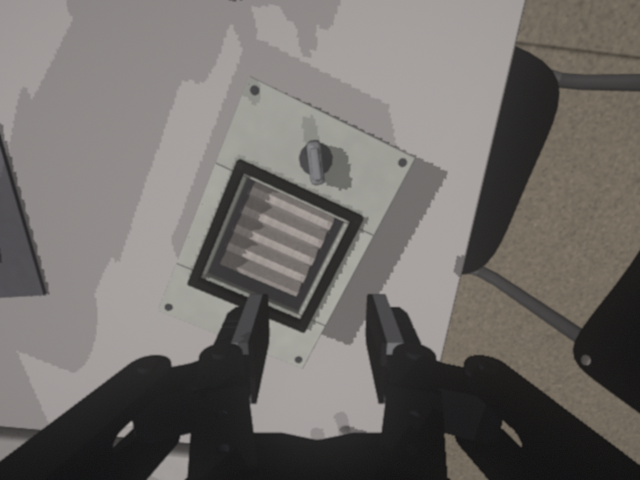

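The wrist picture shows the four frame screws at (255,90), (403,162), (168,307) and (298,359), and the wing near (316,162). The left finger hides the pin. I'll get the housing pose from the screws and zoom in on the wing.

```bash
python3 - <<'E'
from h import *
np.set_printoptions(precision=4,suppress=True)
st=arm.get_state();C=cam("wrist",st)
im=cv2.imread("pics/w1.png");g=cv2.cvtColor(im,cv2.COLOR_BGR2GRAY)
P=[]
for u,v in [(255,90),(403,162),(168,307),(298,359)]:
    w=g[v-7:v+8,u-7:u+8].astype(float); m=np.clip(np.median(w)-25-w,0,None)
    yy,xx=np.mgrid[v-7:v+8,u-7:u+8]; c=((m*xx).sum()/m.sum(),(m*yy).sum()/m.sum())
    P.append(atz(C,c,.07)); print(c,P[-1])
P=np.array(P); print("centre",P.mean(0))
a,b,c,d=P
for e in (a-c,b-d): print("yaw",np.arctan2(e[1],e[0]),np.linalg.norm(e))
for e in (a-b,c-d): print("yaw",np.arctan2(e[1],e[0])-np.pi/2,np.linalg.norm(e))
cv2.imwrite("pics/w1c.png",cv2.resize(im[125:200,280:355],None,fx=8,fy=8,interpolation=cv2.INTER_CUBIC))
E
```

```text
(np.float64(254.3180846515605), np.float64(89.91235570756734)) [ 0.6235 -0.0896  0.07  ]
(np.float64(402.2733564013841), np.float64(162.2067474048443)) [ 0.5841 -0.2038  0.07  ]
(np.float64(168.163753449862), np.float64(306.77414903403866)) [ 0.4436 -0.0272  0.07  ]
(np.float64(298.09266202463846), np.float64(359.2169255490091)) [ 0.4038 -0.1413  0.07  ]
centre [ 0.5137 -0.1155  0.07  ]
yaw -0.3338963269085243 0.19048935740090941
yaw -0.3339740783978859 0.19079776532095521
yaw -0.33275404670211906 0.12083554730485252
yaw -0.3353065099321444 0.12082075379413032
```

View pics/w1c.png

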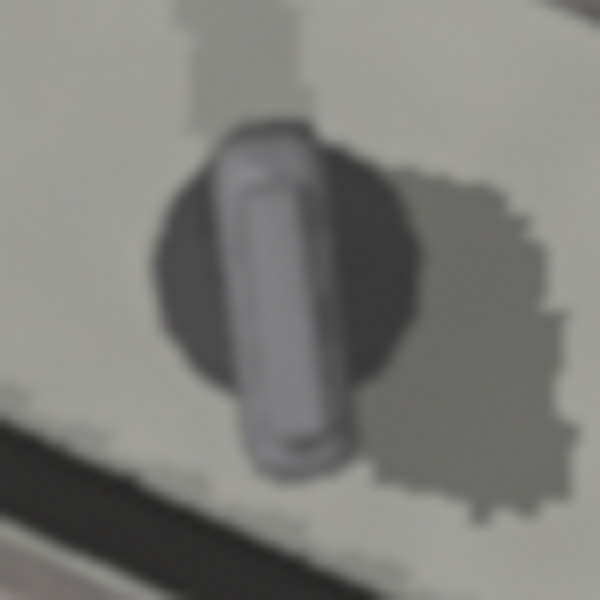

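```bash
python3 - <<'E'
from h import *
np.set_printoptions(precision=4,suppress=True)
st=arm.get_state();C=cam("wrist",st)
print("disc",atz(C,(315.9,158),.072))
a=atz(C,(314.4,148.75),.104);b=atz(C,(317.9,180),.104)
print("crest",a,b,(a+b)/2,np.linalg.norm(a-b)); w=np.arctan2(*(a-b)[1::-1]); print("wing yaw",w,"stud angle",w+.334)
m=yaw(st);print("jaw yaw",np.arctan2(m[1,0],m[0,0]), m[:,1])
E
```

```text
disc [ 0.5805 -0.1386  0.072 ]
crest [ 0.5899 -0.1366  0.104 ] [ 0.5694 -0.1411  0.104 ] [ 0.5796 -0.1389  0.104 ] 0.020950618700455587
wing yaw 0.2175926827873524 stud angle 0.5515926827873524
jaw yaw -1.4666858836314711 [ 0.0004 -0.0015 -1.    ]
```

```bash
python3 -m pendant '{"delta_pos":[[0.02,0,-0.01],[0.041,0.001,-0.03],[0.041,0.001,-0.06],[0.041,0.001,-0.09],[0.041,0.001,-0.11],[0.041,0.001,-0.11]],"twist":[0.05,0.11,0.114,0.114,0.114,0.114]}' 0.6; python3 look.py w2 stud_axis; python3 -c "
import cv2;a=cv2.imread('pics/w2.png');cv2.imwrite('pics/w2c.png',cv2.resize(a[60:460,120:520],None,fx=1.4,fy=1.4))"
```

```text
t: 2.48
tool_pos: [0.5761, -0.1446, 0.2887]
tcp_rot: [0.553, -0.447, 0.44, -0.549]
contact_force: [-0.4, 0.7, -1.3]
width: 0.399
2.4833 [ 0.5761 -0.1446  0.2887] [-0.3731  0.7428 -1.3149]
stud_axis [297.1 267.4] 0.56 [ 0.582  -0.1326  0.092 ]
```

View pics/w2c.png

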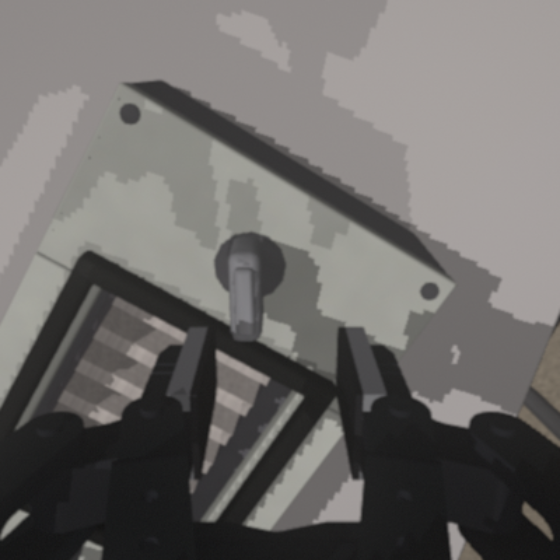

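```bash
python3 - <<'E'
from h import *
np.set_printoptions(precision=4,suppress=True)
st=arm.get_state();C=cam("wrist",st); m=yaw(st)
print(st["t"],st["tool_pos"],"jaw",np.arctan2(m[1,0],m[0,0]),m[:,1],st["joint_vel"])
f=lambda x,y:(120+x/1.4,60+y/1.4)
a=atz(C,f(244,269),.104);b=atz(C,f(244,323),.104);print(a,b,np.linalg.norm(a-b),np.arctan2(*(a-b)[1::-1]))
print("screws",atz(C,f(130,114),.07),atz(C,f(430,291),.07))
E
python3 -m pendant '{"delta_pos":[[0.004,0.006,-0.002],[0.004,0.006,-0.005]],"twist":[0,0]}'; python3 -c "
from h import *
st=arm.get_state(); m=yaw(st);print(st['tool_pos'],'jaw',np.arctan2(m[1,0],m[0,0]),m[:,1])"
```

```text
2.5833 [ 0.5776 -0.1447  0.2948] jaw -1.354988799157267 [-0.0009 -0.0012 -1.    ] [ 0.0095 -0.0332 -0.0577  0.0016 -0.0042  0.0031]
[ 0.5944 -0.1306  0.104 ] [ 0.5768 -0.1342  0.104 ] 0.01793140659926147 0.20020216867155305
screws [ 0.6283 -0.0825  0.07  ] [ 0.5885 -0.2007  0.07  ]
t: 2.75
tool_pos: [0.5826, -0.1389, 0.2929]
tcp_rot: [-0.55, 0.441, -0.445, 0.551]
contact_force: [-0.4, -0.2, -0.4]
width: 0.4
[ 0.58257448 -0.13886839  0.29286403] jaw -1.3555210334656769 [ 0.00496499 -0.00254199 -0.99998444]
```

```bash
cat > scr.py <<'E'
import sys
from h import *
np.set_printoptions(precision=4,suppress=True)
# refine guessed screw/world points: project, centroid dark, back-project
im,C,st=snap("wrist",sys.argv[1]); g=cv2.cvtColor(im,cv2.COLOR_RGB2GRAY); m=yaw(st)
print(st["t"],st["tool_pos"],"jaw",np.arctan2(m[1,0],m[0,0]),m[:,1],st["contact_force"])
for p in [(.6235,-.0896,.07),(.5841,-.2038,.07),(.4436,-.0272,.07),(.4038,-.1413,.07)]:
    u,v=np.round(proj(C,p)).astype(int)
    if not(25<u<615 and 25<v<455): continue
    c=cv2.HoughCircles(cv2.medianBlur(g[v-25:v+26,u-25:u+26],3),cv2.HOUGH_GRADIENT,1,20,param1=60,param2=8,minRadius=4,maxRadius=12)
    if c is not None: c=c[0,0]; q=atz(C,(u-25+c[0],v-25+c[1]),.07); print(p,(u,v),c,q,q-p)
E
python3 scr.py w3; python3 scr.py w3b
```

```text
2.75 [ 0.5826 -0.1389  0.2929] jaw -1.3555210334656769 [ 0.005  -0.0025 -1.    ] [-0.3722 -0.231  -0.3803]
(0.6235, -0.0896, 0.07) (np.int64(235), np.int64(171)) [11.5 17.5  7.4] [ 0.6256 -0.0829  0.07  ] [0.0021 0.0067 0.    ]
(0.5841, -0.2038, 0.07) (np.int64(438), np.int64(291)) [14.5 16.5  6.9] [ 0.5875 -0.1971  0.07  ] [ 0.0034  0.0067 -0.    ]
2.8 [ 0.5822 -0.1388  0.2916] jaw -1.3549709250261244 [ 0.0027 -0.0023 -1.    ] [ 0.0684 -0.0689 -0.0544]
(0.6235, -0.0896, 0.07) (np.int64(235), np.int64(169)) [12.5 17.5  6.6] [ 0.6259 -0.0833  0.07  ] [0.0024 0.0063 0.    ]
(0.5841, -0.2038, 0.07) (np.int64(439), np.int64(291)) [25.5 13.5  5.5] [ 0.5901 -0.202   0.07  ] [0.006  0.0018 0.    ]
```

The w1 numbers used a state read after the arm had settled, not the one from the moment of the picture. I'll recompute with the recorded state and save the state with every picture from now on.

```bash
sed -i 's/    cv2.imwrite(f"pics\/{tag}.png"/    np.save(f"pics\/{tag}.npy",st,allow_pickle=True); cv2.imwrite(f"pics\/{tag}.png"/' h.py
python3 - <<'E'
from h import *
np.set_printoptions(precision=4,suppress=True)
q=np.array([-0.526,0.472,-0.471,0.528]);C=cam("wrist",dict(tcp_rot=q/np.linalg.norm(q),tool_pos=np.array([.539,-.1393,.4049])))
P=np.array([atz(C,c,.07) for c in [(254.3,89.9),(402.3,162.2),(168.2,306.8),(298.1,359.2)]]);print(P,P.mean(0))
a,b,c,d=P
for e in (a-c,b-d): print("yaw",np.arctan2(e[1],e[0]),np.linalg.norm(e))
e=P.mean(0)+.07*np.array([np.cos(.334),-np.sin(.334),0]);print("stud",e)
a=atz(C,(314.4,148.75),.104);b=atz(C,(317.9,180),.104);print((a+b)/2,np.arctan2(*(a-b)[1::-1]))
for n in("scene","top"):
    Ct=cam(n);print(n,[np.round(proj(Ct,p),1) for p in P])
E
python3 scr.py w3
```

```text
[[ 0.6253 -0.0826  0.07  ]
 [ 0.5867 -0.197   0.07  ]
 [ 0.4447 -0.0213  0.07  ]
 [ 0.4061 -0.1358  0.07  ]] [ 0.5157 -0.1092  0.07  ]
yaw -0.3268539125376587 0.19066796712886436
yaw -0.32686623208348375 0.1906194496720589
stud [ 0.5818 -0.1321  0.07  ]
[ 0.5817 -0.1323  0.104 ] 0.22456015883263447
scene [array([334.3, 195.6]), array([373.6, 171.2]), array([395.6, 246.3]), array([435.4, 217.9])]
top [array([386.2, 208.5]), array([451.2, 230.9]), array([351.2, 311.4]), array([416.9, 334.2])]
2.85 [ 0.5819 -0.1387  0.2912] jaw -1.3547479824853577 [ 0.0015 -0.0021 -1.    ] [-0.2509 -0.5858 -0.0158]
(0.6235, -0.0896, 0.07) (np.int64(235), np.int64(168)) [12.5 17.5  7.4] [ 0.6259 -0.0832  0.07  ] [0.0024 0.0064 0.    ]
(0.5841, -0.2038, 0.07) (np.int64(440), np.int64(290)) [13.5 17.5  5.5] [ 0.5869 -0.1967  0.07  ] [0.0028 0.0071 0.    ]
```

```bash
python3 -m pendant '{"delta_pos":[[0,0.006,0],[0,0.007,-0.01],[0,0.007,-0.025],[0,0.007,-0.036],[0,0.007,-0.041],[0,0.007,-0.041],[0,0.007,-0.041]],"twist":[0,0,0,0,0,0,0]}';  python3 scr.py w4; python3 -c "
import cv2;a=cv2.imread('pics/w4.png');cv2.imwrite('pics/w4c.png',cv2.resize(a[160:460,160:480],None,fx=1.6,fy=1.6))"
```

```text
t: 3.48
tool_pos: [0.5818, -0.1315, 0.2495]
tcp_rot: [0.551, -0.443, 0.444, -0.551]
contact_force: [0.6, -0.0, 0.9]
width: 0.395
3.4833 [ 0.5818 -0.1315  0.2495] jaw -1.3546612975838923 [ 0.     -0.0017 -1.    ] [ 0.6391 -0.0393  0.9478]
(0.6235, -0.0896, 0.07) (np.int64(233), np.int64(186)) [ 8.5 15.5  8.4] [ 0.6259 -0.0831  0.07  ] [0.0024 0.0065 0.    ]
(0.5841, -0.2038, 0.07) (np.int64(486), np.int64(335)) [12.5 15.5  7.8] [ 0.5871 -0.1972  0.07  ] [0.003  0.0066 0.    ]
```

View pics/w4c.png

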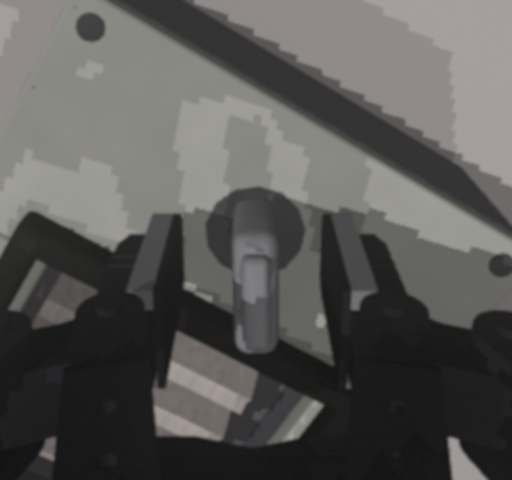

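The wing sits parallel to and midway between the fingers. I'm closing now.

```bash
python3 -m pendant '{"delta_pos":[[0,0,0],[0,0,0],[0,0,0],[0,0,0],[0,0,0],[0,0,0]],"twist":[0,0,0,0,0,0]}' 1 && python3 -m pendant '{"delta_pos":[[0,0,0],[0,0,0],[0,0,0],[0,0,0],[0,0,0],[0,0,0],[0,0,0],[0,0,0],[0,0,0],[0,0,0]],"twist":[0.1,0.2,0.3,0.4,0.5,0.6,0.7,0.8,0.9,1.0]}'
```

```text
t: 4.03
tool_pos: [0.5823, -0.1319, 0.2515]
tcp_rot: [0.551, -0.442, 0.445, -0.551]
contact_force: [0.1, -0.8, 4.8]
width: 0.104
t: 4.87
tool_pos: [0.5821, -0.1322, 0.2515]
tcp_rot: [-0.696, 0.122, -0.124, 0.697]
contact_force: [-1.5, -2.0, 2.5]
width: 0.102
```

```bash
python3 -m pendant '{"delta_pos":[[0,0,0],[0,0,0]],"twist":[0,0]}'; python3 -c "
from h import *
st=arm.get_state(); m=yaw(st);print(st['tool_pos'],'jaw',np.arctan2(m[1,0],m[0,0]),st['wrist_torque'],st['contact_force'])"
```

```text
t: 5.03
tool_pos: [0.582, -0.1322, 0.2515]
tcp_rot: [-0.696, 0.123, -0.125, 0.697]
contact_force: [-0.7, -0.5, 1.6]
width: 0.102
[ 0.58204366 -0.13217783  0.25146495] jaw -0.35247147586968486 [-0.04381718  0.02015161  0.03160116] [-0.66757046 -0.46535831  1.59067345]
```

```bash
python3 -m pendant '{"delta_pos":[[0,0,0],[0,0,0]],"twist":[0.025,0.025]}'; python3 -m pendant '{"delta_pos":[[0,0,0],[0,0,0],[0,0,0],[0,0,0.01],[0,0,0.03],[-0.02,0,0.06],[-0.05,0,0.1],[-0.06,0,0.13],[-0.06,0,0.13],[-0.06,0,0.13]],"twist":[0,0,0,0,0,0,0,0,0,0]}' 0.6; python3 scr.py w5;  python3 -c "
import cv2;a=cv2.imread('pics/w5.png');cv2.imwrite('pics/w5c.png',cv2.resize(a[0:360,140:500],None,fx=1.6,fy=1.6))"
```

```text
t: 5.2
tool_pos: [0.582, -0.1322, 0.2515]
tcp_rot: [-0.697, 0.114, -0.117, 0.698]
contact_force: [0.4, -0.1, 2.1]
width: 0.106
t: 6.03
tool_pos: [0.5218, -0.1322, 0.3864]
tcp_rot: [0.698, -0.111, 0.12, -0.697]
contact_force: [-0.4, 0.6, -0.8]
width: 0.398
6.0333 [ 0.5218 -0.1322  0.3864] jaw -0.32816720969612834 [ 0.012  -0.0023 -0.9999] [-0.373   0.6201 -0.768 ]
(0.6235, -0.0896, 0.07) (np.int64(432), np.int64(120)) [26.5 12.5  5.5] [ 0.6262 -0.0822  0.07  ] [0.0027 0.0074 0.    ]
(0.5841, -0.2038, 0.07) (np.int64(418), np.int64(281)) [26.5 16.5  4.6] [ 0.587  -0.1972  0.07  ] [0.0029 0.0066 0.    ]
(0.4436, -0.0272, 0.07) (np.int64(155), np.int64(117)) [23.5 16.5  4.6] [ 0.4454 -0.0216  0.07  ] [0.0018 0.0056 0.    ]
(0.4038, -0.1413, 0.07) (np.int64(172), np.int64(281)) [25.5 17.5  4.6] [ 0.4065 -0.136   0.07  ] [0.0027 0.0053 0.    ]
```

View pics/w5c.png

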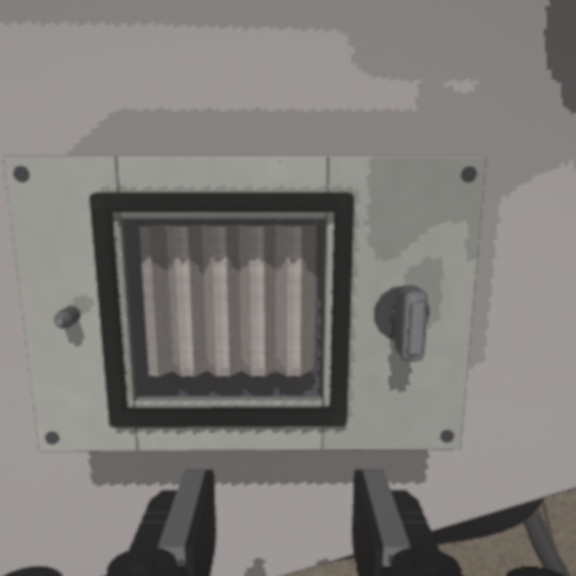

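The wing is now crosswise, at crop (414,322), and in line with the frame's short side; the pin shows at crop (67,315). Moving to the panel.

```bash
python3 -m pendant '{"delta_pos":[[0,0.03,0.01],[-0.01,0.065,0.01],[-0.02,0.1,0.01],[-0.02,0.135,0.01],[-0.03,0.17,0.01],[-0.03,0.205,0.01],[-0.04,0.24,0.01],[-0.04,0.275,0.01],[-0.04,0.31,0.01],[-0.04,0.32,0.01]],"twist":[-0.1,-0.2,-0.3,-0.4,-0.5,-0.6,-0.7,-0.8,-0.9,-1.0]}' 0.3;  python3 -m pendant '{"delta_pos":[[0,0,0],[0,0,0]],"twist":[0,0]}'; python3 look.py p1 panel panel_handle panel_slot
```

```text
t: 6.92
tool_pos: [0.4812, 0.192, 0.3914]
tcp_rot: [0.558, -0.435, 0.437, -0.555]
contact_force: [0.4, -1.4, -0.7]
width: 0.704
t: 7.08
tool_pos: [0.4811, 0.193, 0.3891]
tcp_rot: [0.561, -0.435, 0.434, -0.555]
contact_force: [0.0, 1.1, -0.5]
width: 0.702
7.0833 [0.4811 0.193  0.3891] [ 0.0358  1.0802 -0.4677]
panel [303.9 183.8] 0.7 [0.4904 0.2065 0.    ]
panel_handle [302.7 202.7] 0.68 [0.4813 0.2043 0.0355]
panel_slot [311.6 105.2] 0.94 [0.5575 0.2161 0.005 ]
```

View pics/p1.png

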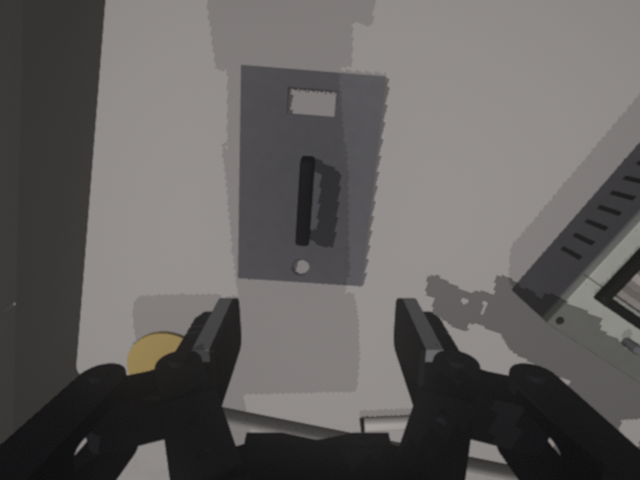

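```bash
cat > pan.py <<'E'
from h import *
np.set_printoptions(precision=4,suppress=True)
st=np.load("pics/p1.npy",allow_pickle=True).item();C=cam("wrist",st);m=yaw(st)
print("jaw",np.arctan2(m[1,0],m[0,0]),"now",arm.get_state()["tool_pos"])
g=cv2.imread("pics/p1.png",0)
def blob(u0,u1,v0,v1,thr=None):
    w=g[v0:v1,u0:u1]; t,b=cv2.threshold(w,0,255,cv2.THRESH_BINARY+cv2.THRESH_OTSU)
    M=cv2.moments(b,True); return np.array([u0+M["m10"]/M["m00"],v0+M["m01"]/M["m00"]]),t,M["m00"]
s=blob(281,342,82,121);h=blob(291,313,257,277);print(s,h)
S=atz(C,s[0],.003);H=atz(C,h[0],.003);d=S-H
print("slot",S,"hole",H,np.linalg.norm(d),"yaw",np.arctan2(d[1],d[0]),"handle est",H+d*70/150,"origin",H+d*80/150)
a=atz(C,(308,157),.042);b=atz(C,(302.5,244),.042);print("handle ends",a,b,(a+b)/2,np.linalg.norm(a-b),np.arctan2(*(a-b)[1::-1]))
cs=np.array([atz(C,p,.005) for p in [(241,66),(388,76),(363,285),(238,277)]]);print(cs,cs.mean(0))
for i,j in((0,3),(1,2)): e=cs[i]-cs[j];print(np.linalg.norm(e),np.arctan2(e[1],e[0]))
E
python3 pan.py
```

```text
jaw -1.3234521158987433 now [0.4815 0.191  0.3908]
(array([313.0276, 102.7619]), 97.0, 1050.0) (array([301.9504, 266.4965]), 95.0, 141.0)
slot [0.5597 0.2154 0.003 ] hole [0.413  0.1895 0.003 ] 0.1490056804770091 yaw 0.1745915004465727 handle est [0.4814 0.2016 0.003 ] origin [0.4912 0.2033 0.003 ]
handle ends [0.5192 0.2091 0.042 ] [0.4484 0.1963 0.042 ] [0.4838 0.2027 0.042 ] 0.07198518149777461 0.17802689630064228
[[0.5728 0.2793 0.005 ]
 [0.5952 0.1606 0.005 ]
 [0.4095 0.1278 0.005 ]
 [0.3882 0.2466 0.005 ]] [0.4914 0.2036 0.005 ]
0.18744198847648388 0.17525832904968675
0.18852224383411093 0.17487481209262276
```

```bash
python3 -m pendant '{"delta_pos":[[0,0.011,-0.02],[0,0.011,-0.05],[0,0.011,-0.08],[0,0.011,-0.11],[0,0.011,-0.13],[0,0.011,-0.14],[0,0.011,-0.14]],"twist":[-0.04,-0.073,-0.073,-0.073,-0.073,-0.073,-0.073]}' 0.5; cat >> look.py <<'E'
m=yaw(st);print("jaw",np.arctan2(m[1,0],m[0,0]),m[:,1])
E
python3 look.py p2 panel_handle panel_slot
```

```text
t: 7.87
tool_pos: [0.4808, 0.2008, 0.2481]
tcp_rot: [0.544, -0.457, 0.456, -0.537]
contact_force: [-0.8, 0.5, 0.3]
width: 0.499
7.8667 [0.4808 0.2008 0.2481] [-0.7654  0.5208  0.2777]
panel_handle [311.1 266.2] 0.85 [0.4832 0.2035 0.0355]
panel_handle [309.2 228.4] 0.27 [0.502  0.2076 0.0355]
jaw -1.402643703510155 [-0.0075 -0.0071 -0.9999]
```

View pics/p2.png

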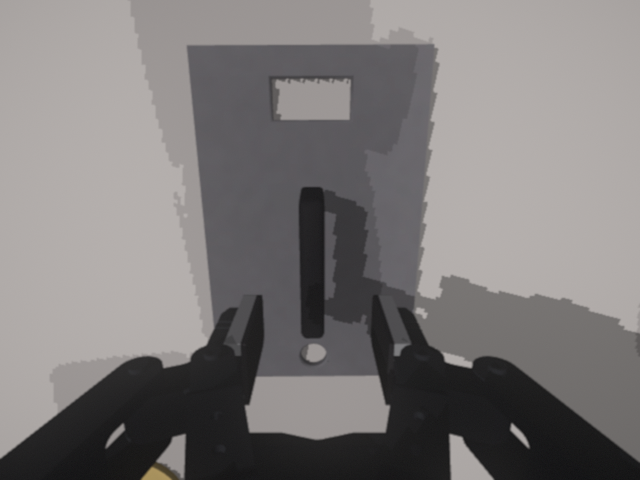

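The handle is vertical at column 312, between fingers centred at about 317. Descending and gripping.

```bash
python3 -m pendant '{"delta_pos":[[0.001,0.002,-0.02],[0.001,0.002,-0.04],[0.001,0.002,-0.055],[0.001,0.002,-0.058],[0.001,0.002,-0.058]],"twist":[0.005,0.005,0.005,0.005,0.005]}'; python3 -m pendant '{"delta_pos":[[0,0,0],[0,0,0],[0,0,0],[0,0,0],[0,0,0],[0,0,0],[0,0,0]],"twist":[0,0,0,0,0,0,0]}' 1
```

```text
t: 8.43
tool_pos: [0.4836, 0.2037, 0.1954]
tcp_rot: [0.542, -0.453, 0.456, -0.541]
contact_force: [-0.2, 0.9, 0.8]
width: 0.501
t: 9.02
tool_pos: [0.4845, 0.2039, 0.1976]
tcp_rot: [-0.541, 0.452, -0.457, 0.542]
contact_force: [0.1, -0.3, 6.2]
width: 0.122
```

```bash
python3 -c "
from h import *
st=arm.get_state(); m=yaw(st);print(st['tool_pos'],'jaw',np.arctan2(m[1,0],m[0,0]),m[:,1],st['width'])"; python3 -m pendant '{"delta_pos":[[0,0,0.01],[0,0,0.03],[0,0,0.06],[0,0,0.09],[0,0,0.12],[0,0,0.14],[0,0,0.14],[0,0,0.14]],"twist":[0,0,0,0,0,0,0,0]}'; python3 look.py p3 panel_slot panel_handle
```

```text
[0.48453273 0.203918   0.1976368 ] jaw -1.3971252364237252 [ 0.00586076 -0.00342806 -0.99997695] 0.12244813468277893
t: 9.68
tool_pos: [0.4845, 0.204, 0.3386]
tcp_rot: [-0.54, 0.452, -0.457, 0.543]
contact_force: [-0.4, -0.7, -3.7]
width: 0.122
9.6833 [0.4845 0.204  0.3386] [-0.4    -0.7158 -3.6847]
panel_handle [316.  336.6] 0.76 [0.3985 0.189  0.0355]
jaw -1.397002581941547 [ 0.0081 -0.0026 -1.    ]
```

View pics/p3.png

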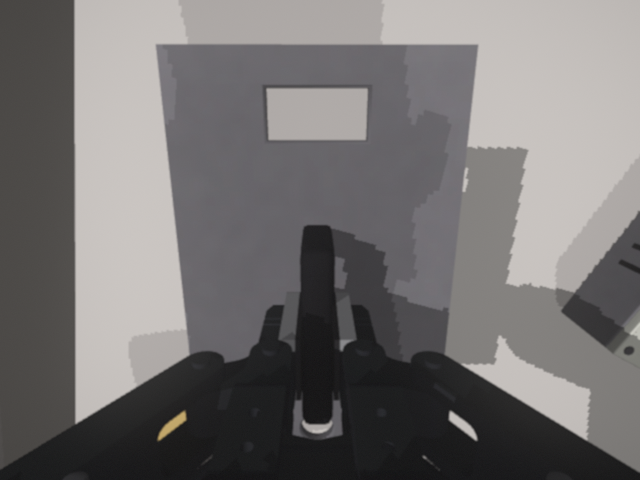

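```bash
cat > pnp.py <<'E'
from h import *
np.set_printoptions(precision=4,suppress=True)
st=np.load("pics/p3.npy",allow_pickle=True).item();c=arm.calibration("wrist");K=np.array(c["camera_matrix"]);g=cv2.imread("pics/p3.png",0)
uv=np.array([(264,85.5),(371.5,85.5),(368.5,142.5),(266.5,142.5),(157,45),(478,45)],np.float32).reshape(-1,1,2)
uv=cv2.cornerSubPix(g,uv,(4,4),(-1,-1),(3,50,.01));print(uv.reshape(-1,2).tolist())
X=np.array([(80,20,5),(80,-20,5),(60,-20,5),(60,20,5),(95,60,5),(95,-60,5)],float)/1000
ok,rv,tv=cv2.solvePnP(X,uv,K,None);print("reproj",(cv2.projectPoints(X,rv,tv,K,None)[0]-uv).reshape(-1,2))
T=np.eye(4);T[:3,:3]=cv2.Rodrigues(rv)[0];T[:3,3]=tv.ravel()
TP=np.array(c["hand_eye"])@T   # panel->tool
W=np.eye(4);W[:3,:3]=yaw(st);W[:3,3]=st["tool_pos"];PW=W@TP
print("panel in world",PW,"\npanel yaw",np.arctan2(PW[1,0],PW[0,0]),"\nslot",PW@[.07,0,.005,1],"hole",PW@[-.08,0,.005,1])
# assumed flat, underside = TCP-0.1976
C=cam("wrist",st);z=st["tool_pos"][2]-.1976+.005
s=[atz(C,p,z) for p in uv.reshape(-1,2)];print("slot ctr planar",np.mean(s[:4],0),"edges",np.linalg.norm(s[0]-s[1]),np.linalg.norm(s[4]-s[5]))
e=s[4]-s[5];print("yaw far edge",np.arctan2(e[1],e[0])-np.pi/2); e=s[0]-s[1];print(np.arctan2(e[1],e[0])-np.pi/2)
print("hole planar(317,425)",atz(C,(317,425),z))
E
python3 pnp.py
```

```text
[[265.67803955078125, 87.67414093017578], [371.5, 85.5], [365.1773986816406, 139.41299438476562], [267.9141845703125, 139.39833068847656], [155.4123992919922, 43.95894241333008], [477.68023681640625, 44.28746795654297]]
reproj [[ 0.2697 -0.705 ]
 [-2.2201  1.37  ]
 [ 1.5083 -0.22  ]
 [ 0.5675  0.1344]
 [-0.2018 -0.2905]
 [ 0.1795 -0.266 ]]
panel in world [[ 0.9779 -0.1767 -0.1114  0.4927]
 [ 0.1736  0.9841 -0.037   0.2051]
 [ 0.1162  0.0169  0.9931  0.1292]
 [ 0.      0.      0.      1.    ]] 
panel yaw 0.1756685425327572 
slot [0.5606 0.2171 0.1423 1.    ] hole [0.4139 0.191  0.1249 1.    ]
slot ctr planar [0.5607 0.2172 0.146 ] edges 0.040308511417546766 0.11923880708632298
yaw far edge 0.1750452062162604
0.19489600175819932
hole planar(317,425) [0.4151 0.1916 0.146 ]
```

```bash
python3 -m pendant '{"delta_pos":[[0.002,-0.015,0],[0.005,-0.045,0],[0.007,-0.08,0],[0.01,-0.115,0],[0.012,-0.15,0],[0.015,-0.185,0],[0.017,-0.22,0],[0.02,-0.25,0],[0.022,-0.28,0],[0.0245,-0.3,0]],"twist":[-0.03,-0.08,-0.13,-0.18,-0.24,-0.3,-0.36,-0.42,-0.47,-0.503]}' ; python3 -m pendant '{"delta_pos":[[0,-0.006,0],[0,-0.008,0],[0,-0.009,0],[0,-0.009,0]],"twist":[0,0,0,0]}'; python3 look.py f1 stud_axis panel_slot
```

```text
t: 10.67
tool_pos: [0.5077, -0.0988, 0.3321]
tcp_rot: [-0.413, 0.576, -0.576, 0.407]
contact_force: [-0.2, 0.8, -2.6]
width: 0.122
t: 11.0
tool_pos: [0.5075, -0.1069, 0.331]
tcp_rot: [-0.413, 0.577, -0.575, 0.407]
contact_force: [-0.6, 1.0, -3.7]
width: 0.122
11.0 [ 0.5075 -0.1069  0.331 ] [-0.5527  0.9971 -3.7426]
stud_axis [311.9 104. ] 0.89 [ 0.582  -0.1308  0.092 ]
jaw -1.9030253347563404 [-0.0084 -0.003  -1.    ]
```

View pics/f1.png

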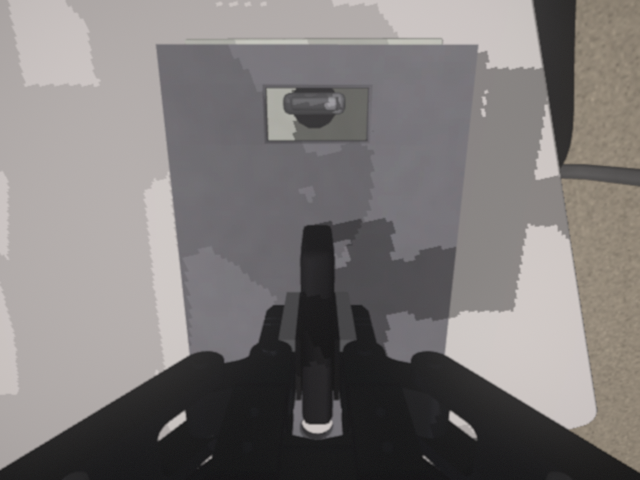

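The wing at (314,102) is parallel to the slot and inside it (slot centre about (318,114)); the perspective matches the 1.5 mm correction I computed. Lowering onto the seal.

```bash
python3 -m pendant '{"delta_pos":[[0.0015,0,-0.01],[0.0015,0,-0.022],[0.0015,0,-0.032],[0.0015,0,-0.04],[0.0015,0,-0.046],[0.0015,0,-0.05],[0.0015,0,-0.052],[0.0015,0,-0.052]],"twist":[0.004,0.004,0.004,0.004,0.004,0.004,0.004,0.004]}'; python3 look.py f2 panel_slot
```

```text
t: 11.82
tool_pos: [0.5091, -0.1067, 0.2794]
tcp_rot: [-0.415, 0.575, -0.574, 0.409]
contact_force: [0.2, 0.3, -3.2]
width: 0.118
11.8167 [ 0.5091 -0.1067  0.2794] [ 0.2115  0.3224 -3.2448]
jaw -1.898604522804994 [-0.0075 -0.0037 -1.    ]
```

View pics/f2.png

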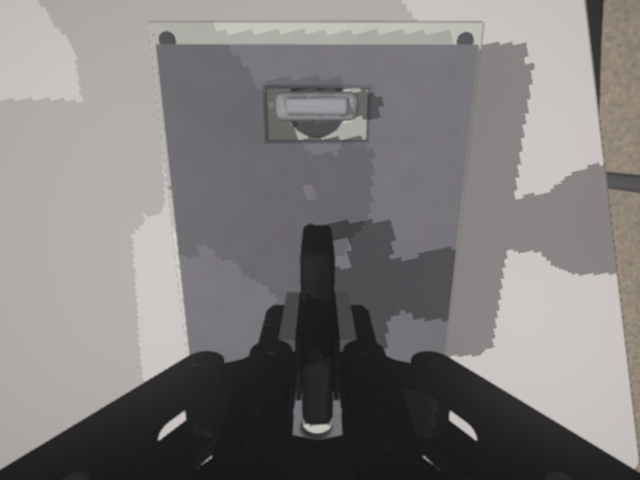

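```bash
python3 - <<'E'
from h import *
np.set_printoptions(precision=4,suppress=True)
st=np.load("pics/f2.npy",allow_pickle=True).item();C=cam("wrist",st);z=st["tool_pos"][2]-.1976
Y=-.328;D=np.array([[np.cos(Y),np.sin(Y)],[-np.sin(Y),np.cos(Y)]])
h=np.array([.516,-.1093])
f=lambda p:np.r_[D@(p[:2]-h),p[2]]*1000
print("in housing frame mm; panel z",z*1000)
print("wing crest",f(atz(C,(316.5,105.5),.104)),"slot",f(atz(C,(317,114),z+.005)))
for p in [(167,39),(465,39)]: print("screw",f(atz(C,p,.07)))
for p in [(157,45),(478,45)]: print("panel corner",f(atz(C,p,z+.005)))
for s in [(.04,.0),(0,0)]: pass
for n,z0 in (("slot",.005+z),):
  for n2 in ("top","scene"):
    C2=cam(n2); print(n2,proj(C2,[.516+.07*np.cos(Y),-.1093+.07*np.sin(Y),.104]))
E
```

```text
in housing frame mm; panel z 81.84027748388972
wing crest [ 69.7807  -0.0568 104.    ] slot [66.8416 -0.3301 86.8403]
screw [95.462  60.1067 70.    ]
screw [ 95.786  -60.2822  70.    ]
panel corner [90.8845 58.333  86.8403]
panel corner [ 91.1933 -59.5237  86.8403]
top [418.2065 231.403 ]
scene [362.7996 178.0915]
```

The panel sits about 3 mm short along the housing's x axis: slot at 66.8 mm (should be 70), far edge at 91 mm (should be 95). I'll shift it and keep lowering.

```bash
python3 -m pendant '{"delta_pos":[[0.0015,-0.0005,0],[0.003,-0.001,0],[0.003,-0.001,-0.003],[0.003,-0.001,-0.006],[0.003,-0.001,-0.008],[0.003,-0.001,-0.008]],"twist":[0,0,0,0,0,0]}'; python3 look.py f3; python3 -c "
from h import *
st=arm.get_state();print(st['wrist_torque'],st['contact_force'],st['tool_pos'])"
```

```text
t: 12.42
tool_pos: [0.5126, -0.1079, 0.2726]
tcp_rot: [0.414, -0.574, 0.575, -0.409]
contact_force: [0.5, -0.1, -0.1]
width: 0.126
12.4167 [ 0.5126 -0.1079  0.2726] [ 0.5129 -0.0544 -0.1346]
jaw -1.8987265082379294 [-0.0045 -0.0047 -1.    ]
[-0.02387899 -0.21547994 -0.06748721] [ 0.16082066 -0.33416055 -0.35737719] [ 0.51260374 -0.10785156  0.27290874]
```

Seal contact: the z force rose by 3 N at the height I expected. Pressing on in steps.

```bash
python3 -m pendant '{"delta_pos":[[0,0,-0.002],[0,0,-0.004],[0,0,-0.005],[0,0,-0.005]],"twist":[0,0,0,0]}'; python3 -m pendant '{"delta_pos":[[0,0,-0.001],[0,0,-0.002],[0,0,-0.002]],"twist":[0,0,0]}'
```

```text
t: 12.8
tool_pos: [0.5126, -0.1079, 0.2684]
tcp_rot: [0.414, -0.574, 0.575, -0.409]
contact_force: [-1.8, 1.0, 3.4]
width: 0.124
t: 13.05
tool_pos: [0.5125, -0.1078, 0.2677]
tcp_rot: [0.414, -0.574, 0.576, -0.41]
contact_force: [-3.9, 1.3, 7.6]
width: 0.124
```

```bash
python3 -m pendant '{"delta_pos":[[0,0,-0.001],[0,0,-0.003],[0,0,-0.003]],"twist":[0,0,0]}';python3 look.py f4; python3 - <<'E'
from h import *
st=arm.get_state();print(st['wrist_torque'],st['contact_force'],st['tool_pos'])
im,_,_=snap("scene","s4"); a=cv2.imread("pics/f4.png")
s=cv2.imread("pics/s4.png")[140:290,300:470]
w=np.zeros((600,800,3),np.uint8); w[:300,:400]=cv2.resize(a,(400,300)); w[:300,400:740]=cv2.resize(s,(340,300),interpolation=2)
w[300:600,:400]=cv2.resize(a[60:165,247:387],(400,300),interpolation=2)
w[300:600,400:800]=cv2.resize(a[390:450,277:357],(400,300),interpolation=2)
cv2.imwrite("pics/m4.png",w)
E
```

```text
t: 13.3
tool_pos: [0.5124, -0.1077, 0.2676]
tcp_rot: [0.414, -0.574, 0.576, -0.41]
contact_force: [-7.0, 2.2, 14.5]
width: 0.124
13.3 [ 0.5124 -0.1077  0.2676] [-6.9805  2.1781 14.4611]
jaw -1.8985206095589489 [-0.003  -0.0056 -1.    ]
[ 0.33162089  1.05526109 -0.00216391] [-7.56622344  2.1070762  14.89964912] [ 0.51241586 -0.10772689  0.26761658]
```

The viewer's picture limit is reached, so I'll check with numbers. The height has stopped at 0.2676 m, exactly the predicted flush height. There is a sideways force along the housing's -x, so I'll ease it.

```bash
python3 -m pendant '{"delta_pos":[[-0.001,0.0003,0],[-0.001,0.0003,0],[-0.001,0.0003,0]],"twist":[0,0,0]}'; cat > chk.py <<'E'
import sys
from h import *
np.set_printoptions(precision=4,suppress=True)
for t in sys.argv[1:]:
    g=cv2.GaussianBlur(cv2.imread(f"pics/{t}.png",0),(3,3),0).astype(float)
    st=np.load(f"pics/{t}.npy",allow_pickle=True).item();C=cam("wrist",st)
    # panel side edges, sampled per row; far edge per column
    def edge(prof,lo,hi):
        d=np.abs(np.diff(prof[lo:hi]));i=d.argmax();w=d[max(i-2,0):i+3];return lo+.5+(w*np.arange(max(i-2,0),max(i-2,0)+len(w))).sum()/w.sum()
    v=np.arange(60,200,4)
    L=np.array([edge(g[r],int(157+(r-45)*.1)-10,int(157+(r-45)*.1)+12) for r in v]);Rr=np.array([edge(g[r],int(478-(r-45)*.1)-12,int(478-(r-45)*.1)+10) for r in v])
    def fit(x,y):
        k=np.ones(len(x),bool)
        for _ in range(5): p=np.polyfit(x[k],y[k],1);k=abs(np.polyval(p,x)-y)<1.0
        return p,k.sum()
    (pl,nl),(pr,nr)=fit(v,L),fit(v,Rr);w=np.polyval(pr,[45,113,190])-np.polyval(pl,[45,113,190])
    u=np.arange(190,450,6);F=np.array([edge(g[:,c],36,56) for c in u]);pf,nf=fit(u,F)
    S=np.array([edge(g[:,c],78,95) for c in range(275,365,5)]);B=np.array([edge(g[:,c],132,150) for c in range(275,365,5)])
    print(t,"width px@45,113,190",w,(nl,nr),"far edge v",np.polyval(pf,318),nf,"slot top/bot v",np.median(S),np.median(B),"tool",st["tool_pos"],st["contact_force"])
E
python3 look.py f5; python3 chk.py p3 f1 f2 f3 f4 f5
```

```text
t: 13.65
tool_pos: [0.5119, -0.1076, 0.2683]
tcp_rot: [0.413, -0.573, 0.577, -0.41]
contact_force: [1.0, -0.1, 3.6]
width: 0.123
13.65 [ 0.5119 -0.1076  0.2683] [ 0.9756 -0.0636  3.6081]
jaw -1.8985538454866435 [-0.0001 -0.0065 -1.    ]
p3 width px@45,113,190 [322.2996 307.4442 290.6227] (np.int64(35), np.int64(34)) far edge v 44.01544488711537 44 slot top/bot v 87.79951443904932 139.52703196347034 tool [0.4845 0.204  0.3386] [-0.4    -0.7158 -3.6847]
f1 width px@45,113,190 [322.2648 307.5604 290.9098] (np.int64(35), np.int64(30)) far edge v 43.97500606902633 44 slot top/bot v 87.14444444444445 141.31130434782608 tool [ 0.5075 -0.1069  0.331 ] [-0.5527  0.9971 -3.7426]
f2 width px@45,113,190 [321.8759 307.1764 290.5314] (np.int64(34), np.int64(23)) far edge v 43.971244684390754 44 slot top/bot v 92.0420634920635 138.11239377906043 tool [ 0.5091 -0.1067  0.2794] [ 0.2115  0.3224 -3.2448]Traceback (most recent call last):
  File "chk.py", line 16, in <module>
    (pl,nl),(pr,nr)=fit(v,L),fit(v,Rr);w=np.polyval(pr,[45,113,190])-np.polyval(pl,[45,113,190])
                             ~~~^^^^^^
  File "chk.py", line 14, in fit
    for _ in range(5): p=np.polyfit(x[k],y[k],1);k=abs(np.polyval(p,x)-y)<1.0
                         ~~~~~~~~~~^^^^^^^^^^^^^
    raise TypeError("expected non-empty vector for x")
TypeError: expected non-empty vector for x
```

```bash
python3 -m pendant '{"delta_pos":[[0,0,-0.002],[0,0,-0.004],[0,0,-0.005],[0,0,-0.005]],"twist":[0,0,0,0]}'; sed -i 's/S=np.array/S=np.array/; s/def fit(x,y):/def fit(x,y):\n        k=abs(y-np.median(y)-np.polyval(np.polyfit(x,y,1),x)+np.median(y))<99/; s/<1.0/<1.5+3*np.median(abs(np.polyval(p,x)-y))/' chk.py; python3 look.py f6; python3 chk.py f2 f3 f4 f5 f6; python3 -c "
from h import *
st=arm.get_state();print(st['wrist_torque'],st['contact_force'],st['tool_pos'])"
```

```text
t: 14.03
tool_pos: [0.5118, -0.1075, 0.2675]
tcp_rot: [0.413, -0.573, 0.577, -0.411]
contact_force: [-9.8, 2.5, 24.0]
width: 0.119
14.0333 [ 0.5118 -0.1075  0.2675] [-9.7954  2.4573 24.0122]
jaw -1.8983983098036754 [ 0.0007 -0.007  -1.    ]
f2 width px@45,113,190 [325.0982 308.9601 290.6861] (np.int64(34), np.int64(35)) far edge v 43.971244684390754 44 slot top/bot v 92.0420634920635 138.11239377906043 tool [ 0.5091 -0.1067  0.2794] [ 0.2115  0.3224 -3.2448]
f3 width px@45,113,190 [325.6476 310.5265 293.404 ] (np.int64(35), np.int64(35)) far edge v 43.0179877176547 44 slot top/bot v 86.57186948853615 133.2026515151515 tool [ 0.5126 -0.1079  0.2726] [ 0.5129 -0.0544 -0.1346]
f4 width px@45,113,190 [327.9848 312.6851 295.3605] (np.int64(35), np.int64(35)) far edge v 42.99368531213434 44 slot top/bot v 87.17261904761905 135.995 tool [ 0.5124 -0.1077  0.2676] [-6.9805  2.1781 14.4611]
f5 width px@45,113,190 [328.1321 312.8959 295.643 ] (np.int64(35), np.int64(35)) far edge v 43.372168337881995 44 slot top/bot v 87.60526675786593 135.83584152334151 tool [ 0.5119 -0.1076  0.2683] [ 0.9756 -0.0636  3.6081]
f6 width px@45,113,190 [327.2366 312.0923 294.9437] (np.int64(35), np.int64(35)) far edge v 43.51035860455377 44 slot top/bot v 87.74264705882354 133.70420906567992 tool [ 0.5118 -0.1075  0.2675] [-9.7954  2.4573 24.0122]
[ 0.4648969   1.48257816 -0.04093232] [-8.91065301  2.36712808 23.5317646 ] [ 0.51182607 -0.10751683  0.26756952]
```

```bash
cat > chk2.py <<'E'
import sys
from h import *
np.set_printoptions(precision=2,suppress=True,linewidth=150)
for t in sys.argv[1:]:
    g=cv2.GaussianBlur(cv2.imread(f"pics/{t}.png",0),(3,3),0).astype(float)
    out=[]
    for s,b0 in ((1,157),(-1,478)):
        pts=[]
        for r in range(55,215,2):
            c=int(b0+s*(r-45)*.1); p=g[r,c-9:c+10]; d=np.abs(np.diff(p))
            for i in range(1,len(d)-1):
                if d[i]>6 and d[i]>=d[i-1] and d[i]>d[i+1]: pts.append((c-9+i+.5+.5*(d[i+1]-d[i-1])/(2*d[i]-d[i+1]-d[i-1]+1e-9),r))
        P=np.array(pts); best=[]
        rng=np.random.default_rng(0); cand=[]
        for _ in range(1500):
            a,b=P[rng.choice(len(P),2,False)]
            if abs(a[1]-b[1])<40: continue
            k=(b[0]-a[0])/(b[1]-a[1]); e=abs(P[:,0]-a[0]-k*(P[:,1]-a[1]))<.5; cand.append((e.sum(),k,a[0]-k*a[1],e))
        cand.sort(key=lambda q:-q[0]); seen=[]
        for n,k,c0,e in cand:
            q=np.polyfit(P[e,1],P[e,0],1); x=np.polyval(q,[45,113,190])
            if all(abs(x[1]-y[1][1])>1 for y in seen): seen.append((n,x))
            if len(seen)==2: break
        out.append(seen)
    print(t,"L",out[0],"R",out[1],"W",out[1][0][1]-out[0][0][1])
E
python3 chk2.py p3 f1 f2 f3 f4 f6
```

```text
p3 L [(np.int64(80), array([155.44, 162.87, 171.27]))] R [(np.int64(60), array([477.67, 470.26, 461.87])), (np.int64(26), array([476.88, 471.6 , 465.62]))] W [322.23 307.39 290.6 ]Traceback (most recent call last):
  File "chk2.py", line 16, in <module>
    a,b=P[rng.choice(len(P),2,False)]
          ~~~~~~~~~~^^^^^^^^^^^^^^^^
  File "numpy/random/_generator.pyx", line 864, in numpy.random._generator.Generator.choice
ValueError: a must be a positive integer unless no samples are taken
```

```bash
sed -i 's/d\[i\]>6/d[i]>2/' chk2.py; for t in f2 f3 f4 f6; do python3 chk2.py $t 2>&1 | tail -1; done; python3 - <<'E'
import cv2,numpy as np
for t in("f2","f6"):
    g=cv2.imread(f"pics/{t}.png",0)
    for r in(70,110,150): print(t,r,g[r,145:180].tolist(),"|",g[r,455:495].tolist())
    print("col210",g[15:60,210].tolist())
E
```

```text
f2 L [(np.int64(79), array([155.47, 162.87, 171.26])), (np.int64(23), array([156.56, 159.71, 163.29]))] R [(np.int64(69), array([477.53, 470.11, 461.7 ])), (np.int64(52), array([482.4 , 474.6 , 465.76]))] W [322.06 307.24 290.45]
f3 L [(np.int64(80), array([154.69, 162.23, 170.76])), (np.int64(15), array([156.02, 160.72, 166.05]))] R [(np.int64(73), array([478.55, 470.89, 462.2 ])), (np.int64(20), array([483.34, 476.62, 469.  ]))] W [323.86 308.66 291.45]
f4 L [(np.int64(79), array([154.6 , 162.15, 170.7 ])), (np.int64(20), array([151.73, 160.9 , 171.28]))] R [(np.int64(38), array([478.37, 470.8 , 462.23])), (np.int64(25), array([480.42, 471.84, 462.14]))] W [323.77 308.65 291.53]
f6 L [(np.int64(79), array([155.  , 162.43, 170.84])), (np.int64(27), array([152.98, 161.35, 170.84]))] R [(np.int64(38), array([477.9 , 470.57, 462.27])), (np.int64(26), array([481.4 , 472.45, 462.31]))] W [322.9  308.14 291.43]
f2 70 [172, 173, 173, 172, 172, 172, 172, 172, 176, 179, 176, 175, 172, 149, 118, 108, 109, 109, 108, 109, 109, 109, 109, 109, 108, 109, 108, 109, 108, 109, 109, 109, 109, 108, 108
[... 1899 characters left out ...]
, 192, 191, 192, 190, 176, 147, 129, 130, 131, 131, 132, 131, 131, 131, 132, 132]
f6 150 [174, 174, 175, 174, 174, 174, 174, 177, 179, 178, 178, 177, 178, 177, 178, 177, 177, 177, 178, 178, 175, 158, 127, 111, 109, 110, 110, 110, 110, 109, 109, 109, 110, 109, 109] | [118, 119, 118, 118, 118, 119, 119, 118, 118, 119, 120, 122, 126, 129, 141, 167, 188, 193, 193, 193, 194, 194, 193, 180, 153, 132, 130, 132, 132, 132, 132, 132, 132, 132, 132, 132, 132, 132, 133, 132]
col210 [171, 170, 171, 171, 171, 171, 171, 170, 171, 171, 171, 170, 158, 144, 152, 163, 170, 172, 172, 171, 171, 171, 172, 172, 172, 172, 173, 172, 157, 125, 108, 105, 106, 107, 107, 106, 107, 107, 106, 106, 107, 106, 107, 107, 107]
```

Final check: the height is at the predicted flush value (0.2675 m) and no longer changes as force rises from 14 to 24 N. The panel's pose in the grip matches the free-hanging one to about 0.4 mm, and the wrist moments put the resultant force near the panel's centre, so it isn't resting on one edge. Handing in while still pressing.

```bash
python3 -c "
from h import *
st=arm.get_state();print(st['t'],st['tool_pos'],st['contact_force'],st['width']);print(arm.sign_off())"
```

```text
14.0833 [ 0.51182607 -0.10751683  0.26756952] [-8.91065301  2.36712808 23.5317646 ] 0.12458202079139917
the job is handed in; nothing more can be done
None
```

I turned the wing crosswise to the instrument's long side, then set the panel on the frame by its handle. I handed it in at about 14.1 s while still gripping it and pressing it down with a 23.5 N reading at the wrist.

- **Flush on the frame:** The panel stopped at the predicted flush height. It moved only about 0.1 mm more as the force rose from 14.5 to 24 N. The wrist moments put the push near the panel's centre, so it is not resting on one edge. At that height the stud must be through the slot and the pin through the hole.
- **Wing:** After turning, a picture showed the wing lined up with the frame's short side. A later one showed it inside the slot as the panel came down.
- **Mended on the way:** My first measurement of the housing was about 7 mm off because I used an arm pose read after the picture was taken; I corrected it before gripping the wing. Before pressing, the panel was about 3 mm short of the stud end, so I shifted it.
- **Not ideal:** About 9 N of sideways force remained under the push. Shifting the panel 1 mm eased it only until I pressed again. My first edge measurements on the panel were unreliable, so I replaced them with stricter ones, which agreed to about 0.4 mm.
- **Not seen:** I reached the picture limit before the final press, so the last state was checked by numbers only. I did not check the bottle, tip box and timer again at the end. The arm stayed clear of them on the planned path, and no contact showed in the force readings.

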